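# Wind down the hanging leg of the tea-roasting stand

## Robot

A 7-joint arm with a two-finger parallel gripper is mounted at the origin on the work surface. World frame = base frame: x ahead of the robot, y to its left, z up, the work surface at z = 0. Lengths are in m, angles in rad, forces in N, time in s.
With the tool pointing down it reaches from about 0.4 to 0.9 m from the base axis. Payload 5.5 kg.
Tool frame: the origin (TCP) lies midway between the tips of the shut fingers; the grasp point (between the pads) lies 19 mm behind it; z points along the fingers, y is the line along which they close (so a half turn about z gives the same grasp; the last joint's range is limited). The gripper opens to 92 mm and grips with 3 to 60 N. Pads are 19 mm wide; open, the fingers measure 130 mm over their backs; the gripper's body (75 mm by 190 mm) begins 47 mm behind the grasp point.
Start: joints at [1.391, 0.501, -0.427, 1.55, 0.221, 1.138, -0.21], TCP at [0.279, -0.587, 0.227] pointing down, gripper open.
Joint ranges: [-2.88, 2.88], [-0.31, 2.03], [-1.54, 1.56], [0.2, 2.42], [-1.41, 4.55], [0.19, 2.02], [-2.57, 2.57]. Speed limits (rad/s): [2.57, 2.57, 3.14, 3.14, 3.14, 3.14, 3.14].

## Interface

Orientations are given as a unit quaternion [x, y, z, w].
In Python, from plant import manip gives the robot as it stands.
- The arm moves only by the tool play_rows, never from a script. Its argument "deltas" is text: rows parted by semicolons, each of 6 numbers parted by spaces: the shift along the tool's x, y, z each as a share of 120 mm, from -1 to 1, then the turn, a rotation vector about the tool's x, y, z each as a share of 45 degrees, from -1 to 1. A call has 1 to 20 rows; each row is the pose to reach, as a shift and turn from the pose commanded when the call began, along the tool's axes at that moment; what a row does not reach only later rows make up. A row lasts 1/12 s, in which the tool goes at most 41.7 mm and 7.16 degrees, less where a joint would pass 70% of its speed; a pose out of reach is approached as far as the arm can. A call with a number of a shift or a turn outside -1 to 1 is refused whole. A call with a gripper value outside its range is refused whole. "hand" is the opening, from -1 (shut) to 1 (fully open), set as the call begins (left out, the last holds). The fingers move at their own pace and stop on an object; the grip force is fixed at half the most. Time passes only in rows, so rows that repeat a pose let the fingers close. It gives the time, the measured TCP pose, the force, the opening and the grip force at its end, in the units of the state.
- manip.read_state(): the state, without advancing time (a new reading comes with each control period).
- manip.snapshot(name): name is "side" or "top"; returns a dict with "frame" (420x560x3 uint8, red, green, blue), "depth" (420x560 float32, m along the optical axis (not along the pixel's ray), 0 where there is no reading), "fx", "fy", "cx", "cy" (pixels), "rvec" (rotation vector, rad) and "tvec" (3), from world to camera coordinates, as OpenCV has them. Camera axes: x right, y down, z forward; pixel columns grow to the right and rows downward; lengths in m; the calibration is good to about 2 mm. A picture is of the moment at which its call begins.
- manip.finish_job(): hands the job in; it is judged then, once.
The state is a dict: "time_s": time; "qpos": joint angles; "qd": joint speeds; "joint_efforts": joint torques, N m; "tcp_pos": TCP position; "ee_rot": TCP orientation; "force": force on the tool from outside, world axes, zero at the start; "ft_torque": the same for the moment, N m; "gripper_width": opening from 0.0 (shut) to 1.0 (fully open); "grip_force": force on a finger pad.
Only numpy, scipy, OpenCV 4.12 (cv2) and the standard library are available. Lean on these libraries where they do the work, as an engineer would, in place of code of your own. Each camera call takes 0.05 s, during which the arm holds its last target. There are 200 camera calls.

## Task

The steel roasting stand has two crank legs, and one of them still hangs with its rubber foot clear of the table. Wind that leg down by its crank, clockwise seen from above, until its foot stands firmly on the table and the crank clearly grows heavier, then stop without forcing it any further and let go. Leave the crank of the leg that already stands as it is.

Things in the scene. Friction and masses are not known exactly. Their poses are not given: they have to be found in the camera images.
- pad_a: Round black rubber foot, 56 mm wide, 18 mm thick, of the hanging leg: underside 14-22 mm above the table (z=0) at the start. Origin: centre of the underside, on the leg's upright axis, about which the crank turns; z up. The leg is a steel tube at one side of the stand (which varies). The foot is sprung: on the table it stays at z=0, giving 20 N per mm; under 12 N is not firm, over 140 N is forced.
- crank_a (a joint): Angle (rad) of the hanging leg's crank, growing clockwise from above; a turn lowers the foot 30 mm. It meets the table at 6.28 (starts 1.7-3.4). At the knob, paused: no load before touchdown, then 1 N more per 7 degrees; while moving, 4 N of drag besides. Good stop: 15-60 degrees past touchdown; 84 is forced. Let go, it stays, or springs back to about 25 past, harmless.
- knob_a (a point): Middle of the upright wooden knob on that crank: 24 mm across, 50 mm tall (25 mm either way), 192 mm above the table, 55 mm from the leg's axis. The knob spins freely on its pin, so a hand holding it can keep its heading round the circle. The steel crank arm passes below, its top 32 mm under this point. On the stand beside the legs are a burner and bowl, up to 166 mm above the table.
- pad_b: The same rubber foot of the other leg, which already stands on the table at the other side of the stand, 0.4 m from the first. Origin as for pad_a.
- knob_b (a point): Middle of the knob on the crank of the leg that already stands; sizes as for knob_a. To be left where it is.

How it is judged:
By the outcome, as a careful person would: the job done as asked, in the order asked, and still so for the second after the job is handed in, with the robot touching nothing.
It also fails if it takes over 42 s, if anything falls off the work surface, if the arm or the gripper's body presses on something with over 40 N, if the wrist force passes 120 N, or if a joint passes its speed limit or range.

## Working session

There is one attempt and no reset: what is moved stays moved. The work goes in short steps, Python scripts to look and compute and a tool call to move; the robot and the scene stay as the last step left them, time stands still between calls to the robot, and variables do not carry over. Pictures are saved under pics/ and viewed, at most 10 in all, crops included, and the job is handed in when it is done.

Besides the shell and the picture viewer there is one more tool, called after "Emit:" as name(argument=value, ...) on one line, values as JSON. play_rows: Moves the arm, as the interface text tells. Its arguments: {"type":"object","properties":{"deltas":{"type":"string"},"hand":{"type":"number"}},"required":["deltas"]}

```bash
mkdir -p pics
cat > h.py <<'E'
import numpy as np, cv2
from plant import manip
from scipy.spatial.transform import Rotation as R
def snap(n):
    s=manip.snapshot(n); s['R']=cv2.Rodrigues(np.array(s['rvec'],float))[0]; s['t']=np.array(s['tvec'],float).ravel(); return s
def save(s,f): cv2.imwrite('pics/'+f,cv2.cvtColor(s['frame'],cv2.COLOR_RGB2BGR))
def cloud(s):
    v,u=np.mgrid[0:420,0:560]; d=s['depth']
    c=np.stack([(u-s['cx'])/s['fx']*d,(v-s['cy'])/s['fy']*d,d],-1)
    return (c-s['t'])@s['R']
def onplane(s,u,v,z):
    r=s['R'].T@np.array([(u-s['cx'])/s['fx'],(v-s['cy'])/s['fy'],1]); o=-s['R'].T@s['t']
    return o+r*(z-o[2])/r[2]
def proj(s,p):
    c=s['R']@np.array(p)+s['t']; return c[0]/c[2]*s['fx']+s['cx'],c[1]/c[2]*s['fy']+s['cy']
E
python3 - <<'E'
from h import *
a=snap('top');b=snap('side');save(a,'t0.png');save(b,'s0.png')
for s in(a,b):print(-s['R'].T@s['t'],s['R'][2])
st=manip.read_state();print(st)
E
```

```text
[0.45121046 0.01885949 0.86715183] [ 0.1580308  -0.00376731 -0.987427  ]
[ 1.04448428 -0.66643     0.72159977] [-0.47261825  0.6584353  -0.58574307]
{'time_s': 0.1, 'qpos': array([ 1.39120148,  0.50177748, -0.42679486,  1.55134445,  0.22080157,
        1.13828085, -0.21027953]), 'qd': array([ 0.00143466, -0.00224492,  0.00045058, -0.00179822, -0.00197385,
        0.00034182, -0.00011999]), 'joint_efforts': array([-1.05059700e-02, -5.67873502e+01, -5.83820254e+00, -2.79914743e+01,
       -6.90572639e-02,  2.42554431e-02,  4.41475515e-05]), 'tcp_pos': array([ 0.27819333, -0.5867641 ,  0.22576669]), 'ee_rot': array([ 9.75584773e-01,  2.19621444e-01, -1.61654039e-04, -8.64090511e-04]), 'force': array([-0.89530689, -0.29863495, -0.24951414]), 'ft_torque': array([-0.03378386,  0.00653682, -0.01029228]), 'grip_force': 0.0, 'gripper_width': 0.9972873408264287}
```

View pics/t0.png

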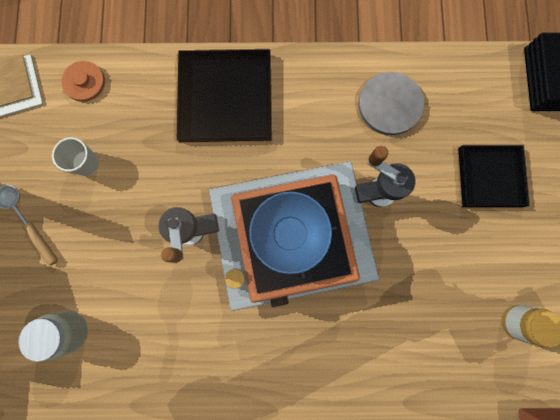

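View pics/s0.png

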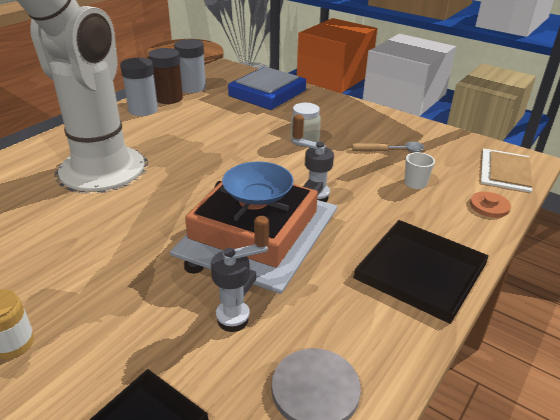

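The top view shows legs at (176,225) and (396,182), with knobs at (171,255) and (379,155). The side view shows knobs at (298,126) and (261,232), and the near leg's foot around (233,318). I'll zoom in on the feet and measure.

Run:
```python
from h import *
a=snap('top');b=snap('side')
A=cv2.cvtColor(b['frame'],cv2.COLOR_RGB2BGR)
c1=cv2.resize(A[240:340,180:280],(400,400),interpolation=cv2.INTER_CUBIC);c2=cv2.resize(A[110:210,270:370],(400,400),interpolation=cv2.INTER_CUBIC)
cv2.imwrite('pics/c.png',np.hstack([c1,c2]))
for n,s in(('top',a),('side',b)):
    P=cloud(s);h=cv2.cvtColor(s['frame'],cv2.COLOR_RGB2HSV)
    m=((h[...,0]<14)&(h[...,1]>110)&(h[...,2]<170)&(P[...,2]>.17)&(P[...,2]<.225)&(s['depth']>0)&(P[...,0]>.3)&(P[...,0]<.8)&(abs(P[...,1])<.4)).astype(np.uint8)
    k,l,st,ce=cv2.connectedComponentsWithStats(m)
    for i in range(1,k):
        if st[i,4]>20: q=P[l==i];print(n,ce[i],st[i],np.median(q,0).round(4),q.min(0).round(3),q.max(0).round(3), onplane(s,*ce[i],.192))
# leg caps/tubes: dark disc in top view
P=cloud(a)
for (u,v) in((176,225),(396,182),(208,225),(372,190),(290,235)):print(u,v,P[v,u].round(3))
# white foot rims, from side cloud near legs
P=cloud(b)
for v,us in((range(290,330,3),233),(range(180,206,3),320)):
    for q in v: print(q,P[q,us].round(3),b['frame'][q,us])
```

```text
top [374.21818182 156.30909091] [369 147  11  18  55] [ 0.634  -0.1357  0.1999] [ 0.625 -0.144  0.172] [ 0.644 -0.133  0.218] [ 0.63519318 -0.13809885  0.192     ]
top [382.80555556 153.91666667] [379 148   8  13  36] [ 0.6318 -0.1467  0.2164] [ 0.625 -0.152  0.206] [ 0.643 -0.14   0.219] [ 0.63922251 -0.15263747  0.192     ]
side [297.8685446  125.87793427] [293 115  11  23 213] [0.4793 0.1865 0.1966] [0.466 0.18  0.17 ] [0.486 0.203 0.218] [0.4737409  0.19450362 0.192     ]
side [260.98081535 230.51798561] [254 216  15  30 417] [ 0.6411 -0.1514  0.1993] [ 0.626 -0.159  0.17 ] [ 0.648 -0.133  0.218] [ 0.63535655 -0.14436807  0.192     ]
176 225 [0.525 0.196 0.165]
396 182 [ 0.599 -0.184  0.152]
208 225 [0.534 0.157 0.077]
372 190 [ 0.6   -0.158  0.077]
290 235 [0.509 0.003 0.134]
290 [ 0.621 -0.202  0.095] [111 113 120]
293 [ 0.621 -0.203  0.089] [111 114 119]
296 [ 0.622 -0.204  0.083] [111 115 120]
299 [ 0.621 -0.203  0.074] [116 119 125]
302 [ 0.621 -0.204  0.068] [116 118 123]
305 [ 0.621 -0.204  0.06 ] [115 120 124]
308 [ 0.616 -0.2    0.047] [129 129 135]
311 [ 0.617 -0.2    0.039] [135 135 140]
314 [ 0.616 -0.2    0.031] [135 135 141]
317 [ 0.616 -0.201  0.025] [143 144 150]
320 [ 0.62  -0.205  0.024] [218 221 229]
323 [ 0.624 -0.21   0.023] [195 196 205]
326 [ 0.624 -0.21   0.016] [58 54 53]
329 [ 0.622 -0.209  0.005] [38 32 27]
180 [0.543 0.189 0.081] [112 114 119]
183 [0.546 0.186 0.076] [84 80 85]
186 [0.549 0.181 0.071] [66 63 65]
189 [0.55  0.18  0.065] [60 56 58]
192 [0.543 0.194 0.046] [113 113 118]
195 [0.546 0.189 0.042] [190 192 201]
198 [0.549 0.185 0.037] [127 127 133]
201 [0.571 0.149 0.058] [185 190 199]
204 [0.576 0.14  0.057] [186 192 200]
```

View pics/c.png

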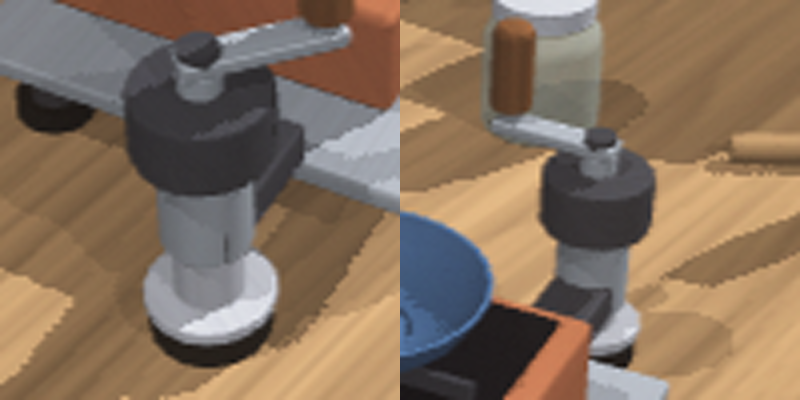

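The right leg (y≈-0.19) stands: its white flange is at z≈0.023 and black rubber shows below it. The left leg (y≈+0.19) hangs, with its flange at about 0.04. So knob_a is the left one, at (298,126) in the side view and (171,255) in the top view. Next I'll measure its axis and knob precisely, and start the approach.

Run:
```python
from h import *
a=snap('top');b=snap('side')
# knob A from top: brown pixels near (171,255)
h=cv2.cvtColor(a['frame'],cv2.COLOR_RGB2HSV);P=cloud(a)
w=P[240:270,155:190]
m=(w[...,2]>.18);v,u=np.nonzero(m);print('top knob px',u.mean()+155,v.mean()+240,len(u),w[m].min(0),w[m].max(0))
m2=w[...,2]>.212;print('knob top face',m2.sum(),w[m2].mean(0))
pts=[]
for s in(a,b):
    Q=cloud(s);q=Q[(s['depth']>0)&(Q[...,2]>.10)&(Q[...,2]<.150)&(np.hypot(Q[...,0]-.53,Q[...,1]-.19)<.05)]
    pts.append(q)
    for lo in np.arange(.10,.18,.01):
        k=Q[(s['depth']>0)&(Q[...,2]>lo)&(Q[...,2]<lo+.01)&(np.hypot(Q[...,0]-.53,Q[...,1]-.195)<.05)]
        if len(k):print(round(lo,2),len(k),k.min(0).round(3),k.max(0).round(3))
# flange tops, side
Q=cloud(b);f=b['frame'].astype(int)
for c in((.53,.195),(.59,-.19)):
    k=(np.hypot(Q[...,0]-c[0],Q[...,1]-c[1])<.045)&(f.min(-1)>170)&(Q[...,2]<.07)&(Q[...,2]>.01)
    print(c,k.sum(),Q[k].min(0).round(3),Q[k].max(0).round(3),np.median(Q[k],0).round(4))
```

```text
top knob px 171.052 254.164 250 [0.45121046 0.01885949 0.18003809] [0.48577115 0.20387486 0.86715183]
knob top face 176 [0.47391916 0.18799963 0.23441642]
0.11 33 [0.498 0.17  0.111] [0.551 0.197 0.12 ]
0.12 36 [0.499 0.17  0.121] [0.547 0.192 0.13 ]
0.13 112 [0.499 0.17  0.13 ] [0.56  0.232 0.14 ]
0.14 652 [0.5  0.17 0.14] [0.56  0.232 0.15 ]
0.15 164 [0.482 0.186 0.15 ] [0.54  0.212 0.16 ]
0.16 194 [0.483 0.187 0.16 ] [0.537 0.21  0.167]
0.17 2 [0.483 0.185 0.174] [0.484 0.187 0.176]
0.1 19 [0.508 0.172 0.1  ] [0.559 0.202 0.11 ]
0.11 103 [0.505 0.167 0.11 ] [0.56  0.213 0.12 ]
0.12 110 [0.507 0.168 0.12 ] [0.561 0.211 0.13 ]
0.13 145 [0.497 0.169 0.13 ] [0.56  0.228 0.14 ]
0.14 237 [0.499 0.169 0.14 ] [0.558 0.232 0.15 ]
0.15 125 [0.481 0.185 0.15 ] [0.538 0.208 0.16 ]
0.16 74 [0.48  0.184 0.16 ] [0.538 0.212 0.17 ]
0.17 15 [0.481 0.183 0.171] [0.486 0.194 0.18 ]
(0.53, 0.195) 60 [0.538 0.183 0.04 ] [0.557 0.226 0.046] [0.5482 0.2061 0.0435]
(0.59, -0.19) 201 [ 0.607 -0.217  0.021] [ 0.634 -0.163  0.028] [ 0.6231 -0.1903  0.0245]
```

Emit:
play_rows(deltas="0 0 -0.3 0 0 0;0.3 -0.2 -0.6 0 0 0;0.6 -0.4 -0.8 0 0 0;0.9 -0.6 -0.8 0 0 0;1 -0.9 -0.8 0 0 0;1 -1 -0.8 0 0 0", hand=1)

```text
time_s: 0.8
tcp_pos: [0.3395, -0.4227, 0.3241]
ee_rot: [0.975, 0.223, 0.001, 0.0]
force: [0.5, 0.5, -0.2]
gripper_width: 0.998
grip_force: 0.0
```

Emit:
play_rows(deltas="0.3 -0.2 0 0 0 0;0.6 -0.4 0 0 0 0;0.9 -0.5 0 0 0 0;1 -0.6 0 0 0 0")

```text
time_s: 1.13
tcp_pos: [0.4175, -0.3057, 0.3236]
ee_rot: [0.975, 0.223, 0.002, 0.0]
force: [0.5, 1.1, 0.4]
gripper_width: 1.002
grip_force: 0.0
```

Emit:
play_rows(deltas="0.3 -0.2 0 0 0 0;0.6 -0.4 0 0 0 0;0.9 -0.5 0 0 0 0;1 -0.6 0 0 0 0")

```text
time_s: 1.47
tcp_pos: [0.4944, -0.1891, 0.3235]
ee_rot: [0.975, 0.223, 0.002, -0.0]
force: [0.3, 0.5, 0.5]
gripper_width: 1.001
grip_force: 0.0
```

Emit:
play_rows(deltas="0.2 -0.3 0 0 0 0;0.4 -0.6 0 0 0 0;0.5 -0.8 0 0 0 0;0.6 -1 0 0 0 0")

```text
time_s: 1.8
tcp_pos: [0.5044, -0.052, 0.323]
ee_rot: [0.975, 0.221, 0.0, -0.0]
force: [-0.6, -1.0, -0.1]
gripper_width: 0.999
grip_force: 0.0
```

Emit:
play_rows(deltas="0.2 -0.3 0 0 0 0;0.4 -0.6 0 0 0 0;0.5 -0.8 0 0 0 0;0.6 -1 0 0 0 0;0.6 -1 0 0 0 0")

```text
time_s: 2.22
tcp_pos: [0.517, 0.0915, 0.3234]
ee_rot: [0.975, 0.224, 0.001, -0.002]
force: [-0.1, 0.5, 0.2]
gripper_width: 0.996
grip_force: 0.0
```

```bash
cat >> h.py <<'E'
def delta(tgt):
    st=manip.read_state();r=R.from_quat(st['ee_rot'])
    return (r.inv().apply(np.array(tgt)-st['tcp_pos'])/.12).round(3)
E
python3 - <<'E'
from h import *
st=manip.read_state();print(st['time_s'],st['tcp_pos'],st['ee_rot'],st['qpos'].round(2),st['force'],st['qd'].round(2));print(delta([.474,.1945,.26]))
E
```

```text
2.2167 [0.51699303 0.09151085 0.32342865] [ 9.74539999e-01  2.24206747e-01  8.88071310e-04 -1.52863726e-03] [ 0.51  0.25 -0.87  1.73  0.2   1.25 -1.52] [-0.12588863  0.45869751  0.22825245] [ 0.05 -0.01  0.06  0.01  0.02  0.01  0.09]
[ 0.052 -0.927  0.531]
```

Emit:
play_rows(deltas="0.02 -0.3 0.1 0 0 0;0.04 -0.6 0.3 0 0 0;0.05 -0.93 0.4 0 0 0;0.05 -0.93 0.53 0 0 0;0.05 -0.93 0.53 0 0 0;0.05 -0.93 0.53 0 0 0")

```text
time_s: 2.72
tcp_pos: [0.4751, 0.187, 0.2587]
ee_rot: [0.975, 0.22, -0.001, 0.0]
force: [-0.2, -0.3, -0.2]
gripper_width: 1.002
grip_force: 0.0
```

Run:
```python
from h import *
st=manip.read_state();print(st['tcp_pos'],st['force']);print(delta([.474,.1945,.182]))
s=snap('side');A=cv2.cvtColor(s['frame'],cv2.COLOR_RGB2BGR);cv2.imwrite('pics/s1.png',cv2.resize(A[30:230,200:440],(720,600)))
```

```text
[0.47510232 0.18703802 0.25866272] [-0.22568134 -0.34902171 -0.22324476]
[ 0.019 -0.06   0.639]
```

View pics/s1.png

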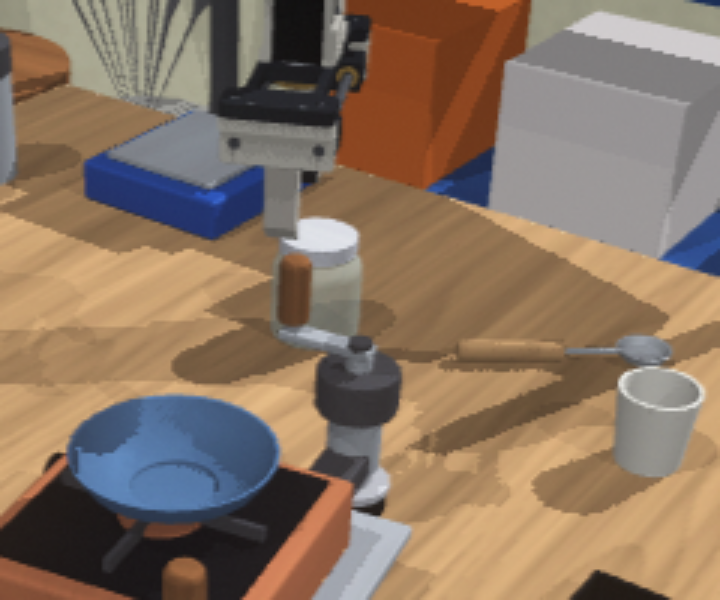

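The knob is at about (295,290) in this crop, with the open gripper right above it and nothing in the way. I'll descend, then close.

Emit:
play_rows(deltas="0.02 -0.06 0 0 0 0;0.02 -0.06 0.25 0 0 0;0.02 -0.06 0.45 0 0 0;0.02 -0.06 0.64 0 0 0;0.02 -0.06 0.64 0 0 0;0.02 -0.06 0.64 0 0 0")

```text
time_s: 3.27
tcp_pos: [0.4748, 0.1945, 0.1824]
ee_rot: [0.976, 0.219, -0.001, -0.0]
force: [0.7, -0.3, 0.3]
gripper_width: 1.001
grip_force: 0.0
```

```bash
python3 -c "
from h import *
st=manip.read_state();print(st['tcp_pos'],st['force']);print(delta([.474,.1945,.182]))"
```

```text
[0.47479633 0.19451446 0.18241505] [ 0.71826714 -0.25028665  0.26118326]
[-0.006 -0.003  0.003]
```

Emit:
play_rows(deltas="0 0 0 0 0 0;0 0 0 0 0 0;0 0 0 0 0 0;0 0 0 0 0 0;0 0 0 0 0 0;0 0 0 0 0 0;0 0 0 0 0 0;0 0 0 0 0 0", hand=-1)

```text
time_s: 3.93
tcp_pos: [0.4747, 0.195, 0.1824]
ee_rot: [0.976, 0.22, 0.0, 0.0]
force: [0.7, 1.4, -1.5]
gripper_width: 0.469
grip_force: 0.0
```

```bash
python3 -c "
from h import *
st=manip.read_state();print(st['tcp_pos'],st['force'],st['gripper_width']*92,st['grip_force'],st['ee_rot'])"
```

```text
[0.47466373 0.19500059 0.18241509] [ 0.72304092  1.40153547 -1.48116736] 43.14759727865658 0.0 [9.75583014e-01 2.19631007e-01 5.90592038e-05 2.54877916e-05]
```

Emit:
play_rows(deltas="0 0 0 0 0 0;0 0 0 0 0 0;0 0 0 0 0 0;0 0 0 0 0 0;0 0 0 0 0 0;0 0 0 0 0 0;0 0 0 0 0 0;0 0 0 0 0 0")

```text
time_s: 4.6
tcp_pos: [0.4746, 0.1949, 0.1823]
ee_rot: [0.976, 0.22, -0.0, 0.0]
force: [-0.7, -0.5, -1.5]
gripper_width: 0.254
grip_force: 30.0
```

```bash
cat >> h.py <<'E'
C=np.array([.5295,.2005])
def ang(p): return np.degrees(np.arctan2(p[1]-C[1],p[0]-C[0]))
def arc(a0,total,n,r=.055,p0=None):
    "rows: arc clockwise from commanded point p0 (or measured tcp)"
    st=manip.read_state();rr=R.from_quat([.97558,.21964,0,0]);p0=st['tcp_pos'] if p0 is None else np.array(p0)
    for i in range(1,n+1):
        t=np.radians(a0-total*i/n);q=np.array([C[0]+r*np.cos(t),C[1]+r*np.sin(t),.1824])
        d=rr.inv().apply(q-p0)/.12
        print('%.2f %.2f 0 0 0 0;'%(d[0],d[1]),end='')
    print(q)
E
python3 -c "
from h import *
st=manip.read_state();print(st['tcp_pos'],st['force'],st['gripper_width']*92,st['grip_force'],st['ee_rot'])
a=ang(st['tcp_pos']);print(a,np.hypot(*(st['tcp_pos'][:2]-C)));arc(a,60,14)"
```

```text
[0.4746186 0.1949393 0.1822937] [-0.69999411 -0.4795722  -1.47230244] 23.336509569304575 29.999944743176457 [ 9.75593145e-01  2.19586006e-01 -2.19247217e-05  2.46229243e-05]
-174.21441176078017 0.0551623941500591
0.01 -0.03 0 0 0 0;0.03 -0.06 0 0 0 0;0.05 -0.09 0 0 0 0;0.07 -0.12 0 0 0 0;0.09 -0.15 0 0 0 0;0.11 -0.17 0 0 0 0;0.14 -0.19 0 0 0 0;0.16 -0.22 0 0 0 0;0.19 -0.24 0 0 0 0;0.22 -0.25 0 0 0 0;0.25 -0.27 0 0 0 0;0.28 -0.28 0 0 0 0;0.32 -0.29 0 0 0 0;0.35 -0.30 0 0 0 0;[0.49733855 0.2451166  0.1824    ]
```

Emit:
play_rows(deltas="0.01 -0.03 0 0 0 0;0.03 -0.06 0 0 0 0;0.05 -0.09 0 0 0 0;0.07 -0.12 0 0 0 0;0.09 -0.15 0 0 0 0;0.11 -0.17 0 0 0 0;0.14 -0.19 0 0 0 0;0.16 -0.22 0 0 0 0;0.19 -0.24 0 0 0 0;0.22 -0.25 0 0 0 0;0.25 -0.27 0 0 0 0;0.28 -0.28 0 0 0 0;0.32 -0.29 0 0 0 0;0.35 -0.30 0 0 0 0;0.35 -0.30 0 0 0 0;0.35 -0.30 0 0 0 0")

```text
time_s: 5.93
tcp_pos: [0.4971, 0.2475, 0.1823]
ee_rot: [0.975, 0.22, 0.001, -0.001]
force: [-2.4, 4.6, -1.3]
gripper_width: 0.253
grip_force: 30.0
```

```bash
python3 -c "
from h import *
st=manip.read_state();print(st['tcp_pos'],st['force'],st['gripper_width']*92,st['qpos'].round(2))
a=ang(st['tcp_pos']);print(a,np.hypot(*(st['tcp_pos'][:2]-C)));arc(125.8,80,18,p0=[.4973,.2451,.1824])"
```

```text
[0.49712681 0.24753281 0.18231543] [-2.41217884  4.61083822 -1.25207899] 23.239416191338968 [ 0.14  0.47 -0.83  1.83  0.4   1.02 -1.98]
124.54005511228397 0.05709736608988375
0.04 -0.01 0 0 0 0;0.07 -0.01 0 0 0 0;0.11 -0.01 0 0 0 0;0.14 -0.00 0 0 0 0;0.18 0.00 0 0 0 0;0.21 0.01 0 0 0 0;0.25 0.02 0 0 0 0;0.28 0.04 0 0 0 0;0.31 0.05 0 0 0 0;0.34 0.07 0 0 0 0;0.37 0.09 0 0 0 0;0.40 0.12 0 0 0 0;0.42 0.14 0 0 0 0;0.44 0.17 0 0 0 0;0.46 0.20 0 0 0 0;0.48 0.23 0 0 0 0;0.50 0.26 0 0 0 0;0.51 0.29 0 0 0 0;[0.56784408 0.23993008 0.1824    ]
```

```bash
sed -i 's/^C=.*/C=np.array([.529,.2027])/' h.py; python3 -c "
from h import *
arc(125.5,80,18,p0=[.4971,.2454,.1824])"
```

```text
0.04 -0.02 0 0 0 0;0.08 -0.02 0 0 0 0;0.11 -0.02 0 0 0 0;0.15 -0.02 0 0 0 0;0.18 -0.01 0 0 0 0;0.22 -0.00 0 0 0 0;0.25 0.01 0 0 0 0;0.28 0.02 0 0 0 0;0.32 0.04 0 0 0 0;0.35 0.06 0 0 0 0;0.37 0.08 0 0 0 0;0.40 0.10 0 0 0 0;0.43 0.13 0 0 0 0;0.45 0.15 0 0 0 0;0.47 0.18 0 0 0 0;0.49 0.21 0 0 0 0;0.50 0.24 0 0 0 0;0.52 0.28 0 0 0 0;[0.56755001 0.24192877 0.1824    ]
```

Emit:
play_rows(deltas="0.04 -0.02 0 0 0 0;0.08 -0.02 0 0 0 0;0.11 -0.02 0 0 0 0;0.15 -0.02 0 0 0 0;0.18 -0.01 0 0 0 0;0.22 0 0 0 0 0;0.25 0.01 0 0 0 0;0.28 0.02 0 0 0 0;0.32 0.04 0 0 0 0;0.35 0.06 0 0 0 0;0.37 0.08 0 0 0 0;0.40 0.10 0 0 0 0;0.43 0.13 0 0 0 0;0.45 0.15 0 0 0 0;0.47 0.18 0 0 0 0;0.49 0.21 0 0 0 0;0.50 0.24 0 0 0 0;0.52 0.28 0 0 0 0;0.52 0.28 0 0 0 0;0.52 0.28 0 0 0 0")

```text
time_s: 7.6
tcp_pos: [0.5692, 0.2405, 0.1824]
ee_rot: [0.976, 0.219, 0.001, 0.001]
force: [0.2, -0.3, -0.8]
gripper_width: 0.255
grip_force: 30.0
```

```bash
python3 -c "
from h import *
st=manip.read_state();print(st['tcp_pos'],st['force'],st['gripper_width']*92,st['qpos'].round(2))
a=ang(st['tcp_pos']);print(a,np.hypot(*(st['tcp_pos'][:2]-C)));arc(45.5,65,15,p0=[.5675,.2419,.1824])"
```

```text
[0.56919312 0.24049934 0.18235094] [ 0.22221436 -0.2692858  -0.78881239] 23.430950357231247 [ 0.12  0.58 -0.78  1.67  0.45  1.08 -1.93]
43.24200666222036 0.05517496577900266
0.01 0.03 0 0 0 0;0.02 0.07 0 0 0 0;0.02 0.10 0 0 0 0;0.03 0.14 0 0 0 0;0.03 0.17 0 0 0 0;0.03 0.20 0 0 0 0;0.02 0.24 0 0 0 0;0.01 0.27 0 0 0 0;0.00 0.31 0 0 0 0;-0.01 0.34 0 0 0 0;-0.02 0.37 0 0 0 0;-0.04 0.40 0 0 0 0;-0.06 0.43 0 0 0 0;-0.08 0.46 0 0 0 0;-0.11 0.48 0 0 0 0;[0.58084528 0.18434062 0.1824    ]
```

Emit:
play_rows(deltas="0.01 0.03 0 0 0 0;0.02 0.07 0 0 0 0;0.02 0.10 0 0 0 0;0.03 0.14 0 0 0 0;0.03 0.17 0 0 0 0;0.03 0.20 0 0 0 0;0.02 0.24 0 0 0 0;0.01 0.27 0 0 0 0;0 0.31 0 0 0 0;-0.01 0.34 0 0 0 0;-0.02 0.37 0 0 0 0;-0.04 0.40 0 0 0 0;-0.06 0.43 0 0 0 0;-0.08 0.46 0 0 0 0;-0.11 0.48 0 0 0 0;-0.11 0.48 0 0 0 0;-0.11 0.48 0 0 0 0;-0.11 0.48 0 0 0 0")

```text
time_s: 9.1
tcp_pos: [0.5806, 0.1834, 0.1823]
ee_rot: [0.976, 0.219, -0.0, 0.001]
force: [-3.0, 0.7, 1.1]
gripper_width: 0.257
grip_force: 30.0
```

```bash
python3 -c "
from h import *
st=manip.read_state();print(st['tcp_pos'],st['force'],st['gripper_width']*92,st['qpos'].round(2))
p=st['tcp_pos'];a=ang(p);t=np.radians(a);print(a,np.hypot(*(p[:2]-C)),'rad,tan(cw resist)',st['force'][:2]@[np.cos(t),np.sin(t)],st['force'][:2]@[-np.sin(t),np.cos(t)])
b=snap('side');Q=cloud(b);f=b['frame'].astype(int)
k=(np.hypot(Q[...,0]-.53,Q[...,1]-.2)<.045)&(f.min(-1)>170)&(Q[...,2]<.07)&(Q[...,2]>.01)
print(k.sum(),Q[k].min(0).round(3),Q[k].max(0).round(3),np.median(Q[k],0).round(4))
A=cv2.cvtColor(b['frame'],cv2.COLOR_RGB2BGR);cv2.imwrite('pics/s2.png',cv2.resize(A[110:220,260:400],(763,600),interpolation=cv2.INTER_CUBIC))
arc(-19.5,15,5,p0=[.5808,.1843,.1824])"
```

```text
[0.5806266  0.18339608 0.1823144 ] [-3.03135464  0.68870614  1.12257103] 23.6231005615838 [ 0.22  0.56 -0.78  1.69  0.44  1.07 -1.83]
-20.50147931516984 0.05511757753285376 rad,tan(cw resist) -3.0805648119414193 -0.4165904162976487
60 [0.535 0.189 0.023] [0.558 0.227 0.037] [0.5468 0.2092 0.0266]
-0.02 0.02 0 0 0 0;-0.04 0.03 0 0 0 0;-0.05 0.05 0 0 0 0;-0.07 0.06 0 0 0 0;-0.09 0.07 0 0 0 0;[0.57432694 0.17154766 0.1824    ]
```

View pics/s2.png

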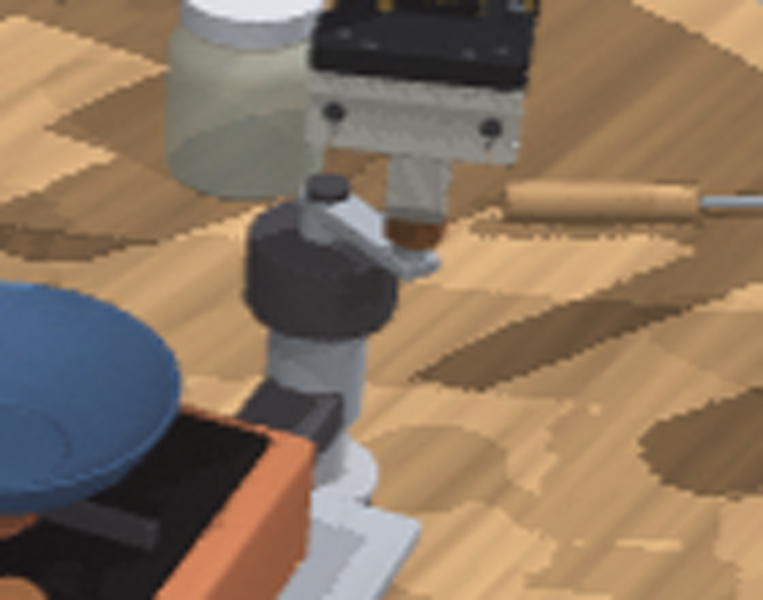

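The crank has turned about 209° and the foot is nearly down: the flange is at about 0.027 and there is no tangential load yet. I'll go on in small steps with averaged force readings.

```bash
cat >> h.py <<'E'
def feel(n=8):
    F=[];W=[]
    for _ in range(n):
        manip.snapshot('top');st=manip.read_state();F.append(st['force'])
    p=st['tcp_pos'];t=np.arctan2(p[1]-C[1],p[0]-C[0]);F=np.array(F)
    T=F[:,:2]@[-np.sin(t),np.cos(t)];Rr=F[:,:2]@[np.cos(t),np.sin(t)]
    print('t',st['time_s'],'p',p.round(4),'ang',np.degrees(t).round(1),'r',np.hypot(*(p[:2]-C)).round(4),'tan',T.mean().round(2),T.std().round(2),'rad',Rr.mean().round(2),'fz',F[:,2].mean().round(2))
E
python3 -c "
from h import *
feel()
arc(-19.5,20,6,p0=[.5808,.1843,.1824])"
```

```text
t 9.55 p [0.5806 0.1835 0.1823] ang -20.4 r 0.0551 tan -1.87 0.65 rad -4.07 fz 2.88
-0.02 0.02 0 0 0 0;-0.04 0.04 0 0 0 0;-0.06 0.05 0 0 0 0;-0.08 0.07 0 0 0 0;-0.11 0.08 0 0 0 0;-0.13 0.09 0 0 0 0;[0.57143935 0.1677157  0.1824    ]
```

Emit:
play_rows(deltas="-0.02 0.02 0 0 0 0;-0.04 0.03 0 0 0 0;-0.05 0.05 0 0 0 0;-0.07 0.06 0 0 0 0;-0.09 0.07 0 0 0 0;-0.09 0.07 0 0 0 0;-0.09 0.07 0 0 0 0")

```text
time_s: 10.13
tcp_pos: [0.5746, 0.1719, 0.1824]
ee_rot: [0.976, 0.22, 0.0, -0.0]
force: [-0.1, 2.7, -1.5]
gripper_width: 0.253
grip_force: 30.0
```

```bash
python3 -c "
from h import *
feel()
arc(-34.5,20,6,p0=[.5743,.1715,.1824])"
```

```text
t 10.5333 p [0.5746 0.1719 0.1824] ang -34.0 r 0.055 tan 2.31 0.29 rad -2.53 fz -1.93
-0.02 0.01 0 0 0 0;-0.05 0.02 0 0 0 0;-0.07 0.03 0 0 0 0;-0.10 0.04 0 0 0 0;-0.12 0.05 0 0 0 0;-0.15 0.05 0 0 0 0;[0.56093866 0.15792365 0.1824    ]
```

Emit:
play_rows(deltas="-0.02 0.01 0 0 0 0;-0.05 0.02 0 0 0 0;-0.07 0.03 0 0 0 0;-0.10 0.04 0 0 0 0;-0.12 0.05 0 0 0 0;-0.15 0.05 0 0 0 0;-0.15 0.05 0 0 0 0;-0.15 0.05 0 0 0 0")

```text
time_s: 11.2
tcp_pos: [0.5613, 0.1583, 0.1824]
ee_rot: [0.976, 0.219, 0.001, 0.0]
force: [3.0, 3.8, -5.3]
gripper_width: 0.251
grip_force: 30.0
```

```bash
python3 -c "
from h import *
feel(12)
arc(-54.5,15,5,p0=[.5609,.1579,.1824])"
```

```text
t 11.8 p [0.5613 0.1584 0.1824] ang -54.0 r 0.0548 tan 4.72 0.43 rad -0.09 fz -4.59
-0.02 0.00 0 0 0 0;-0.05 0.01 0 0 0 0;-0.07 0.01 0 0 0 0;-0.10 0.01 0 0 0 0;-0.12 0.01 0 0 0 0;[0.54826141 0.15118303 0.1824    ]
```

Emit:
play_rows(deltas="-0.02 0 0 0 0 0;-0.05 0.01 0 0 0 0;-0.07 0.01 0 0 0 0;-0.08 0.01 0 0 0 0;-0.08 0.01 0 0 0 0;-0.08 0.01 0 0 0 0")

```text
time_s: 12.3
tcp_pos: [0.5535, 0.1536, 0.1824]
ee_rot: [0.976, 0.219, 0.001, -0.0]
force: [5.3, 2.7, -7.3]
gripper_width: 0.253
grip_force: 30.0
```

```bash
python3 -c "
from h import *
feel(12)
b=snap('side');Q=cloud(b);f=b['frame'].astype(int)
k=(np.hypot(Q[...,0]-.53,Q[...,1]-.2)<.045)&(f.min(-1)>170)&(Q[...,2]<.07)&(Q[...,2]>.01)&(Q[...,2]<.034)
print(k.sum(),np.median(Q[k],0).round(4))
k=(np.hypot(Q[...,0]-.59,Q[...,1]+.19)<.045)&(f.min(-1)>170)&(Q[...,2]<.07)&(Q[...,2]>.01)
print(k.sum(),np.median(Q[k],0).round(4))"
```

```text
t 12.9 p [0.5535 0.1536 0.1824] ang -63.5 r 0.0548 tan 6.81 0.52 rad 0.34 fz -6.73
54 [0.5462 0.2123 0.0229]
210 [ 0.623  -0.19    0.0245]
```

The paused load is about 6.8 N at the knob, or roughly 45° past touchdown. The flange is slightly lower than the standing leg's. I'll stop here, release and lift.

Emit:
play_rows(deltas="0 0 0 0 0 0;0 0 0 0 0 0;0 0 0 0 0 0;0 0 0 0 0 0;0 0 0 0 0 0;0 0 0 0 0 0;0 0 0 0 0 0;0 0 0 0 0 0;0 0 0 0 0 0;0 0 0 0 0 0;0 0 0 0 0 0;0 0 0 0 0 0", hand=0.8)

```text
time_s: 13.95
tcp_pos: [0.5527, 0.1537, 0.1823]
ee_rot: [0.976, 0.22, -0.0, -0.0]
force: [0.8, -0.6, 0.4]
gripper_width: 0.902
grip_force: 0.0
```

Emit:
play_rows(deltas="0 0 0 0 0 0;0 0 0 0 0 0;0 0 0 0 0 0;0 0 0 0 0 0;0 0 -0.1 0 0 0;0 0 -0.3 0 0 0;0 0 -0.5 0 0 0;0 0 -0.7 0 0 0;0 0 -1 0 0 0;0 0 -1 0 0 0;0 0 -1 0 0 0")

```text
time_s: 14.87
tcp_pos: [0.5541, 0.1546, 0.3056]
ee_rot: [0.976, 0.22, 0.003, 0.0]
force: [-0.3, -0.3, -0.2]
gripper_width: 0.902
grip_force: 0.0
```

```bash
python3 -c "
from h import *
b=snap('side');A=cv2.cvtColor(b['frame'],cv2.COLOR_RGB2BGR);cv2.imwrite('pics/s3.png',cv2.resize(A[60:330,170:440],(600,600)))
Q=cloud(b);h=cv2.cvtColor(b['frame'],cv2.COLOR_RGB2HSV)
m=((h[...,0]<14)&(h[...,1]>110)&(h[...,2]<170)&(Q[...,2]>.17)&(Q[...,2]<.225)&(Q[...,0]>.3)&(Q[...,0]<.8)&(abs(Q[...,1])<.4)).astype(np.uint8)
k,l,st,ce=cv2.connectedComponentsWithStats(m)
for i in range(1,k):
    if st[i,4]>20: q=onplane(b,*ce[i],.192);print(ce[i],st[i],q,ang(q))
s=manip.read_state();print(s['time_s'],s['tcp_pos'],s['force'])"
```

```text
[320.31799163 144.16736402] [315 132  12  25 239] [0.55688682 0.15588374 0.192     ] -59.21920909363345
[261.         230.39659367] [254 216  15  30 411] [ 0.63518767 -0.14410081  0.192     ] -72.9758261966991
14.9167 [0.55305676 0.15381896 0.30363423] [-0.20246935  0.44010761 -0.10122528]
```

View pics/s3.png

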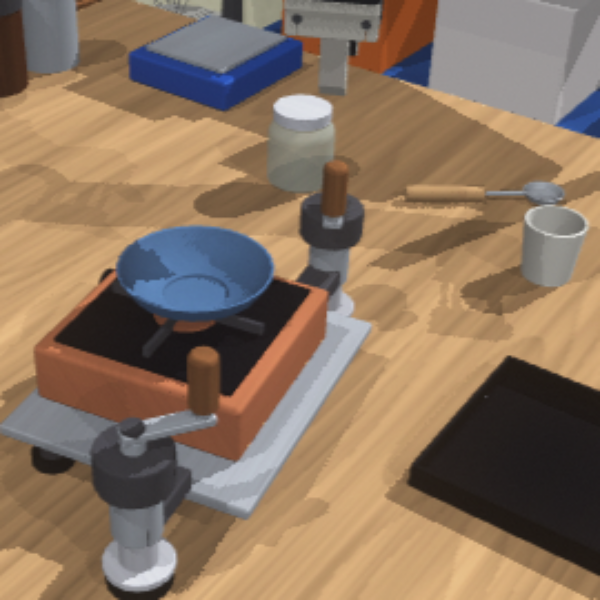

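The gripper is clear, with its fingers at about (333,65) in the crop. Knob_a is free at (335,188), at about -59°, so it has stayed put. Knob_b has not moved from (261,230) in the full frame.

```bash
python3 -c "
from plant import manip
print(manip.finish_job())"
```

```text
the job is handed in; nothing more can be done
None
```

I wound the hanging leg's crank down clockwise until its foot met the table and stopped about 45° past touchdown by feel (about 7 N at the knob), then let go; the other crank did not move, and the job was handed in at about 15 s.

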